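# Move the stirrer's battery pack to its charging cradle

### The job

The cordless stirrer's battery pack is flat: squeeze in the sprung tab on its side, and with the tab held in lift the pack straight out of the stirrer. Stand it in the charging cradle with its tab on the same side as the cradle's strip of lamps (the socket block sits in its tray with some play, so feel for the opening), and press it gently down against the sprung contacts until it is fully home and the tab has sprung out and caught, so that it stays down when you let go. Do not force anything (a firm hand's push is plenty), and leave the other glassware and equipment where they are.

Things in the scene. Friction and masses are not known exactly. Their poses are not given: they have to be found in the camera images.
- pack_mid (a point): Middle of the loose battery pack, an upright grey block 42 (x) x 34 (y) x 90 (z) mm, 0.15 to 0.31 kg; underside 45 mm below this point. Its own -x face carries the black sprung snap tab. It starts latched in the stirrer, lower 45 mm in the well, upper 45 mm standing out, with up to 1.5 mm of play each way.
- tab_pad (a point): Middle of the outer face of the tab's ridged push pad, 24 wide x 30 high mm, 23 mm above pack_mid; untouched it is 7.5 mm proud of the pack's -x face, fully in 1.5 mm. Pad to opposite (+x) face: 49.5 mm untouched, 43.5 fully in. The pad's lower edge is 8 mm above the housing when latched. The tab's tooth, lower down, stands 5.5 mm out of the -x face under the well's lip; it is bevelled below.
- tab (a joint): How far the tab is pressed in, towards pack +x: 0 m out (untouched, catching), 0.006 m fully in. Spring: 4 N to start, 9.4 N fully in. The tooth is clear of the lip at 0.004 to 0.0055 m, as the pack lies in its play.
- stirrer: Fixed magnetic stirrer, white, 150 (x) x 220 (y) x 65 (z) mm, origin at the middle of its underside. Knob and display on its -x side; a round stirring plate with a beaker on its +y half, the battery well in its -y half. Stirrer and charger stand one left, one right, at random.
- stirrer_well (a point): Centre of the mouth of the stirrer's battery well, in its top surface, 65 mm above the table, 60 mm from its middle towards its -y; axes as the stirrer. Mouth 45 (x) x 37 (y) mm, 1 mm bevel. On the -x side a lip reaches 12 mm down, with a recess under it for the tooth. A sprung contact plate in the bottom pushes the pack up with about 10 N.
- charger: Fixed charging cradle: a black base tray 156 (x) x 126 (y) x 22 (z) mm with three green lamps on a strip on its -x side; a grey socket block 110 x 90 mm, 65 mm high, with one well stands in it. Origin in the middle of the tray's underside.
- charger_well (a point): Nominal centre of the well's mouth, 65 mm above the table, axes as the charger. The socket block really sits up to 7 mm off this, both along x and along y (heights and yaw exact): see or feel where. Well as the stirrer's, the pack's tab to -x. A sprung plate meets the underside 38 mm down with 7 N; home is 45 mm down (10 N), pack_mid level with the mouth; floor 2 mm deeper. Unlatched, the pack rides up 6 mm.
- beaker: Bystander: glass beaker, 62 mm across, 65 high, on the stirring plate (105 mm from the battery well); origin under its middle.
- reagent: Bystander: small amber jar, 40 mm across, 65 high, between stirrer and charger.
- dish: Bystander: low glass dish, 68 mm across, 16 high, between stirrer and charger.
- wash: Bystander: clear bottle, 64 mm across, 160 high, on the left.
- bowl: Bystander: glass bowl, 170 mm across, 75 high, on the right.
- tipbox: Bystander: pipette-tip box, 85 x 125 x 75 mm, at the back left.
- tuberack: Bystander: white test-tube rack, 60 x 160 x 96 mm, at the back right.
Things that resemble listed ones, but are neither listed nor needed, are in the scene too. Leave any blue or yellow look-alike of the part that bears pack_mid alone.

How it is judged:
On the way, in this order (a step that is already met when the one before it is completed fails the run):
1. the tab is pressed in while the pack is still in the stirrer's well (value of joint tab above 0.0035 m and distance between pack_mid and stirrer_well below 0.015 m), for 0.05 s.
2. the pack is lifted clear of the stirrer (z of pack_mid in the frame of stirrer_well above 0.05 m), for 0.1 s.
At the end, for the whole second after the job is handed in: The pack stands upright in the charger's well, its tab on the well's lip side, in the socket block's well (within 9.5 mm of the nominal centre along x and y) and no more than 2 mm above the mouth's level (fully home), the tab sprung out to within 2.5 mm of its rest, released (x of pack_mid in the frame of charger_well between -0.0095 and 0.0095 m and y of pack_mid in the frame of charger_well between -0.0095 and 0.0095 m and z of pack_mid in the frame of charger_well between -0.0035 and 0.002 m and angle between the z axis of pack_mid and the z axis of charger_well, either way round below 0.08 rad and angle between the x axis of pack_mid and the x axis of charger_well, either way round below 0.15 rad and x of tab_pad in the frame of charger_well below -0.02 m and value of joint tab below 0.0025 m); the robot touches nothing.
It fails at once if the stirrer is loaded with more than 60 N (pulling on the latched pack, or ramming) (contact force between stirrer and anything else above 60 N).
It fails at once if the charger is loaded with more than 60 N (ramming the pack in) (contact force between charger and anything else above 60 N).
It fails at once if another thing on the table is pushed more than 30 mm from its place (distance of any of beaker, reagent, dish, wash, bowl, tipbox, tuberack from where it was at the start of the episode above 0.03 m).
It also fails if it takes over 72 s, if anything falls off the work surface, if the arm or the gripper's body presses on something with over 40 N, if the wrist force passes 120 N, or if a joint passes its speed limit or range.

### The arm

A 7-joint arm with a two-finger parallel gripper is mounted at the origin on the work surface. World frame = base frame: x ahead of the robot, y to its left, z up, the work surface at z = 0. Lengths are in m, angles in rad, forces in N, time in s.
With the tool pointing down it reaches from about 0.4 to 0.9 m from the base axis. Payload 5.5 kg.
Tool frame: the origin (TCP) lies at the very end of the fingers, on their centre line; the grasp point (between the pads) lies 19 mm behind it (arm.pinch_z is the z of the grasp point in the tool frame, in m); z points along the fingers, y is the line along which they close (so a half turn about z gives the same grasp; the last joint's range is limited). The gripper opens to 92 mm and grips with 3 to 60 N. Pads are 19 mm wide; open, the fingers measure 130 mm over their backs; the gripper's body (75 mm by 190 mm) begins 47 mm behind the grasp point.
Start: joints at [-0.849, 0.501, -0.427, 1.55, 0.221, 1.138, -0.21], TCP at [0.288, 0.583, 0.227] pointing down, gripper open.
Joint ranges: [-2.88, 2.88], [-0.31, 2.03], [-1.54, 1.56], [0.2, 2.42], [-1.41, 4.55], [0.19, 2.02], [-2.57, 2.57]. Speed limits (rad/s): [2.57, 2.57, 3.14, 3.14, 3.14, 3.14, 3.14].

### API

Orientations are given as a unit quaternion [w, x, y, z].
In Python, from rig import arm gives the robot as it stands.
- The arm moves only by the tool servo_tool, never from a script. Its argument "increments" is text: rows parted by semicolons, each of 7 numbers parted by spaces: the shift along the world's x, y, z in cm, then the turn, a rotation vector about the world's x, y, z in rad, then the finger opening in cm, from 0 to 9.18. A call has 1 to 20 rows; each row shifts and turns the commanded pose from where the row before left it; what a row does not reach is not made up. A row lasts 1/10 s, in which the tool goes at most 50 mm and 8.59 degrees, less where a joint would pass 70% of its speed; a pose out of reach is approached as far as the arm can. A call is refused whole if a number of a shift passes 5 or a number of a turn 0.15, either way. A call with a gripper value outside its range is refused whole. The fingers move at their own pace and stop on an object; the grip force is fixed at half the most. Time passes only in rows, so rows that do not move let the fingers close. It gives the time, the measured TCP pose, the force, the opening and the grip force at its end, in the units of the state.
- arm.get_obs(): the state, without advancing time (a new reading comes with each control period).
- arm.get_image(name): name is "side" or "top" or "wrist"; returns a dict with "frame" (400x640x3 uint8, red, green, blue), "depth" (400x640 float32, m along the optical axis (not along the pixel's ray), 0 where there is no reading), "K" (3x3 intrinsics, pixels), "k1" (the pictures are not rectified: a ray, as slopes to the right and down, at radius r is drawn at 1 + k1 r^2 times it, then the intrinsics apply), "cam_to_world" (4x4, takes a point from camera to world coordinates); the wrist camera has in their place "hand_eye" (4x4, takes a point from camera to tool coordinates, whose origin is the TCP and whose axes are the flange's). Camera axes: x right, y down, z forward; pixel columns grow to the right and rows downward; lengths in m; the calibration is good to about 2 mm. A picture is of the moment at which its call begins: read the wrist's pose just before it.
- arm.job_done(): hands the job in; it is judged then, once.
Trained networks look in a picture, given as the dict that the camera call returned (one of the last four; its "shot" number tells which), for a name from the list of things; names that differ only in an ending like _2 or _b are one class to them, and where a whole thing is asked for, a point or a joint stands for the part that bears it (a point fixed in the world has none). Each returns a list of dicts, best first, with "score" (0 to 1); they miss things now and then, are a little off and sometimes report something else, mostly with a low value. They report only what shows in the picture. A call takes as long as a camera call. They do not tell look-alikes from the thing itself.
- arm.cut_out(query, picture): "region" (400x640 bool, what is visible of it) and "rect" ([left, top, right, bottom] in pixels, round what is visible of it).
- arm.mark_of(query, picture): "at" ([column, row] in pixels: a listed point, or the origin of a listed thing).
The state is a dict: "time_s": time; "joint_pos": joint angles; "qd": joint speeds; "joint_efforts": joint torques, N m; "position": TCP position; "eef_rot": TCP orientation; "ft_force": force on the tool from outside, world axes, zero at the start; "torque": the same for the moment, N m; "finger_gap": finger opening in m; "finger_force": force on a finger pad.
Only numpy, scipy, OpenCV 4.12 (cv2) and the standard library are available. Lean on these libraries where they do the work, as an engineer would, in place of code of your own. Each camera call takes 0.05 s, during which the arm holds its last target. There are 200 camera calls.

## Working session

There is one attempt and no reset: what is moved stays moved. The work goes in short steps, Python scripts to look and compute and a tool call to move; the robot and the scene stay as the last step left them, time stands still between calls to the robot, and variables do not carry over. Pictures are saved under pics/ and viewed, at most 10 in all, crops included, and the job is handed in when it is done.

Besides the shell and the picture viewer there is one more tool, called after "Request:" as name(argument=value, ...), one argument or row to a line, values as JSON. servo_tool: Moves the arm, as the interface text tells. Its arguments: {"type":"object","properties":{"increments":{"type":"string"}},"required":["increments"]}

```bash
ls; mkdir -p pics
cat > h.py <<'E'
import numpy as np, cv2
from rig import arm
from scipy.spatial.transform import Rotation as R
def T(pic,obs=None):
    if 'cam_to_world' in pic: return np.array(pic['cam_to_world'])
    M=np.eye(4);q=obs['eef_rot'];M[:3,:3]=R.from_quat([q[1],q[2],q[3],q[0]]).as_matrix();M[:3,3]=obs['position']
    return M@np.array(pic['hand_eye'])
def rays(pic,uv):
    uv=np.atleast_2d(np.array(uv,float));K=np.array(pic['K'])
    d=(uv-[K[0,2],K[1,2]])/[K[0,0],K[1,1]];s=d.copy()
    for _ in range(20): s=d/(1+pic['k1']*(s**2).sum(1,keepdims=True))
    return np.c_[s,np.ones(len(s))]
def onz(pic,uv,z,obs=None):
    M=T(pic,obs);r=rays(pic,uv)@M[:3,:3].T
    return M[:3,3]+r*((z-M[2,3])/r[:,2:3])
def cloud(pic,obs=None):
    M=T(pic,obs);h,w=pic['depth'].shape
    v,u=np.mgrid[:h,:w];r=rays(pic,np.c_[u.ravel(),v.ravel()])
    P=(r*pic['depth'].reshape(-1,1))@M[:3,:3].T+M[:3,3]
    P[pic['depth'].ravel()==0]=np.nan
    return P.reshape(h,w,3)
def project(pic,P,obs=None):
    M=np.linalg.inv(T(pic,obs));c=np.atleast_2d(P)@M[:3,:3].T+M[:3,3]
    s=c[:,:2]/c[:,2:];s=s*(1+pic['k1']*(s**2).sum(1,keepdims=True));K=np.array(pic['K'])
    return s*[K[0,0],K[1,1]]+[K[0,2],K[1,2]]
def save(pic,name,crop=None,scale=1):
    f=pic['frame'][...,::-1]
    if crop: l,t,r,b=crop; f=f[t:b,l:r]
    cv2.imwrite('pics/'+name,cv2.resize(f,None,fx=scale,fy=scale,interpolation=cv2.INTER_CUBIC))
E
python3 - <<'E'
from h import *
np.set_printoptions(precision=3,suppress=True)
o=arm.get_obs();print(o['position'],o['eef_rot'],o['ft_force'],o['finger_gap'],arm.pinch_z)
p=arm.get_image('top');save(p,'top.png')
print(T(p)[:3,3])
C=cloud(p)
for q in ['pack_mid','tab_pad','stirrer','stirrer_well','charger','charger_well','beaker','reagent','dish']:
    for d in arm.mark_of(q,p)[:4]:
        u,v=map(int,d['at']); print(q,d['score'],np.round(d['at'],1),C[min(v,399),min(u,639)])
s=arm.get_image('side');save(s,'side.png')
for q in ['pack_mid','tab_pad']:
    for d in arm.mark_of(q,s)[:4]:
        u,v=map(int,d['at']); print('side',q,d['score'],np.round(d['at'],1),cloud(s)[min(v,399),min(u,639)])
E
```

```text
pics
[0.288 0.582 0.226] [-0.     0.227  0.974 -0.001] [ 0.019  0.256 -0.14 ] 0.0917311045826134 -0.0188
[0.452 0.005 1.649]
pack_mid 0.78 [231.2 151.4] [0.765 0.286 0.094]
pack_mid 0.75 [269.  264.5] [0.39  0.157 0.092]
tab_pad 0.47 [267.9 211.3] [0.566 0.168 0.068]
tab_pad 0.42 [228.1 156.2] [0.749 0.297 0.088]
stirrer 0.78 [251.7 208.5] [0.576 0.222 0.063]
stirrer_well 0.98 [262.1 202.7] [0.592 0.179 0.114]
charger 0.9 [379.6 231.1] [ 0.499 -0.214  0.019]
charger 0.63 [350.4 155.1] [ 0.752 -0.111  0.091]
charger_well 0.81 [380.2 224.7] [ 0.522 -0.216  0.032]
beaker 0.85 [234.9 215.3] [0.552 0.276 0.078]
reagent 0.69 [320.4 235.3] [ 0.485 -0.01   0.061]
dish 0.72 [317.8 195.4] [ 0.626 -0.     0.009]
side pack_mid 0.78 [245.3 193.7] [0.38  0.139 0.054]
side pack_mid 0.61 [299.7 171.9] [0.572 0.155 0.083]
side pack_mid 0.51 [335.  156.2] [0.767 0.273 0.04 ]
side tab_pad 0.43 [294.9 167.1] [nan nan nan]
```

Run:
```python
import cv2
a=cv2.imread('pics/top.png')[110:310,200:440]
cv2.imwrite('pics/topc.png',cv2.resize(a,None,fx=3,fy=3,interpolation=cv2.INTER_CUBIC))
a=cv2.imread('pics/side.png')
cv2.imwrite('pics/sidec.png',a)
```

```text
(no output)
```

View pics/topc.png

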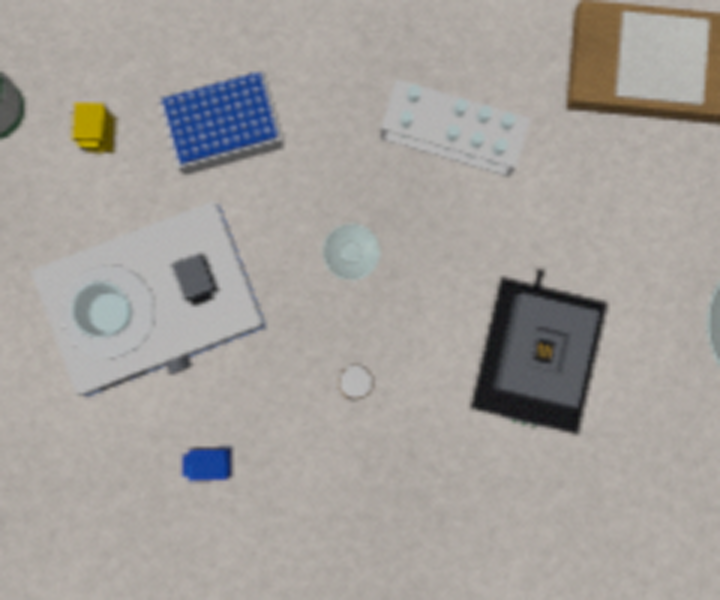

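View pics/sidec.png

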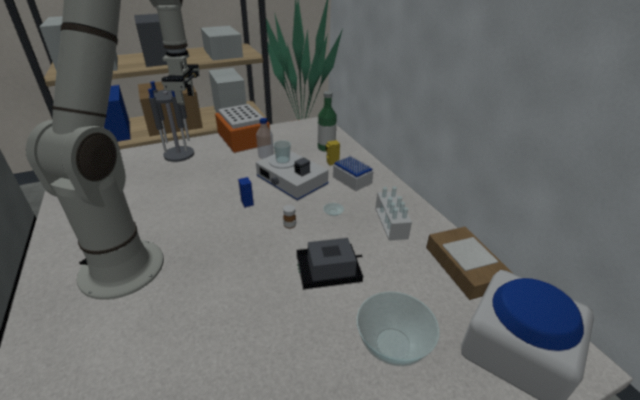

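Candidates for the pack in the top picture: the grey one standing in the stirrer (about 264,202), the yellow one (231,152) and the blue one (269,264). The description fits the grey one. The charger is on the right, with its lamps on the near side (375,250) and a dark well in the grey block. Next I measure the poses.

Run:
```python
from h import *
np.set_printoptions(precision=4,suppress=True)
p=arm.get_image('top');C=cloud(p)
def rect(m,name):
    P=C[m][:,:2].astype(np.float32); r=cv2.minAreaRect(P); b=cv2.boxPoints(r)
    print(name,m.sum(),np.array(r[0]),np.array(r[1]),r[2]);
def reg(q,uv):
    for d in arm.cut_out(q,p):
        if d['region'][uv[1]-3:uv[1]+4,uv[0]-3:uv[0]+4].any(): return d['region']
    print('none',q)
st=reg('stirrer',(255,225)); ch=reg('charger',(380,240))
Z=C[...,2]
if st is not None: rect(st&(abs(Z-.065)<.006),'stirrer top')
if ch is not None:
    rect(ch&(abs(Z-.022)<.008),'tray'); rect(ch&(abs(Z-.065)<.008),'block')
m=np.zeros(Z.shape,bool);m[185:220,250:285]=True
g=m&(abs(Z-.11)<.008);rect(g,'packtop'); print(np.median(Z[g]))
for n in['wash','bowl','tipbox']:
    for d in arm.mark_of(n,p)[:1]:print(n,onz(p,d['at'],0.05))
```

```text
stirrer top 1985 [0.5678 0.2274] [0.1643 0.2217] 21.143672943115234
tray 357 [ 0.5117 -0.2178] [0.1261 0.1634] 76.21118927001953
block 709 [ 0.5142 -0.2222] [0.0911 0.1105] 76.22479248046875
packtop 145 [0.5903 0.1721] [0.0492 0.034 ] 21.240406036376953
0.11137987013397099
wash [[0.5382 0.4405 0.05  ]]
bowl [[ 0.5346 -0.4699  0.05  ]]
tipbox [[0.7711 0.1493 0.05  ]]
```

Request:
servo_tool(
  increments="1.5 -2 0 0 0 -0.05 9.18;2 -2.9 0 0 0 -0.06 9.18;2.4 -3.2 0 0 0 -0.06 9.18;2.4 -3.2 0 0 0 -0.06 9.18;2.4 -3.2 0 0 0 -0.06 9.18;2.4 -3.2 0 0 0 -0.06 9.18;2.4 -3.2 0 0 0 -0.06 9.18;2.4 -3.2 0 0 0 -0.06 9.18;2.4 -3.2 0 0 0 -0.06 9.18;2.4 -3.2 0 0 0 -0.06 9.18;2.4 -3.2 0 0 0 -0.06 9.18;2.4 -3.2 0 0 0 -0.05 9.18;2 -2.2 0 0 0 -0.05 9.18;1.5 -1.0 0 0 0 -0.05 9.18;0 0 0 0 0 0 9.18;0 0 0 0 0 0 9.18",
)

```text
time_s: 2.55
position: [0.5972, 0.1838, 0.2264]
eef_rot: [-0.001, 0.588, 0.809, 0.0]
ft_force: [0.4, 0.7, -0.9]
finger_gap: 0.0919
finger_force: 0.0
```

```bash
cat >> h.py <<'E'
def state():
    o=arm.get_obs();q=o['eef_rot'];M=R.from_quat([q[1],q[2],q[3],q[0]]).as_matrix()
    print('t',o['time_s'],'pos',o['position'],'yawY',np.degrees(np.arctan2(M[1,1],M[0,1])),'z',M[:,2],'F',o['ft_force'],'gap',o['finger_gap'],o['finger_force']);return o
E
python3 - <<'E'
from h import *
np.set_printoptions(precision=4,suppress=True)
o=state();print(o['joint_pos'])
p=arm.get_image('wrist');save(p,'w1.png');C=cloud(p,o)
Z=C[...,2];print(np.nanmin(Z),np.nanmax(Z))
for q in['pack_mid','tab_pad','stirrer_well']:
    for d in arm.mark_of(q,p)[:2]: print(q,d['score'],d['at'],onz(p,d['at'],{'pack_mid':.065,'tab_pad':.088,'stirrer_well':.065}[q],o))
near=np.hypot(C[...,0]-.594,C[...,1]-.173)<.05
g=near&(abs(Z-.111)<.006)
P=C[g][:,:2].astype(np.float32);print(g.sum(),cv2.minAreaRect(P),np.median(Z[g]))
v,u=np.where(g);print(u.min(),u.max(),v.min(),v.max())
E
```

```text
t 2.55 pos [0.5972 0.1838 0.2264] yawY 17.989030091982073 z [-0.0012  0.0013 -1.    ] F [ 0.3764  0.6766 -0.8945] gap 0.09193345462290017 0.0
[-0.2502  0.4257 -0.1203  1.626   0.054   1.0939 -0.0707]
-0.6779956561740411 0.343953496956769
pack_mid 0.91 [102.5, 135.5] [[0.3959 0.1667 0.065 ]]
pack_mid 0.87 [516.7, 130.0] [[0.7598 0.2904 0.065 ]]
tab_pad 0.72 [500.5, 117.3] [[0.7287 0.2928 0.088 ]]
tab_pad 0.62 [93.8, 110.3] [[0.3986 0.1915 0.088 ]]
1990 ((0.5914571285247803, 0.1732339859008789), (0.0468992255628109, 0.03404150903224945), 20.266958236694336) 0.11088772247837461
276 331 184 224
```

View pics/w1.png

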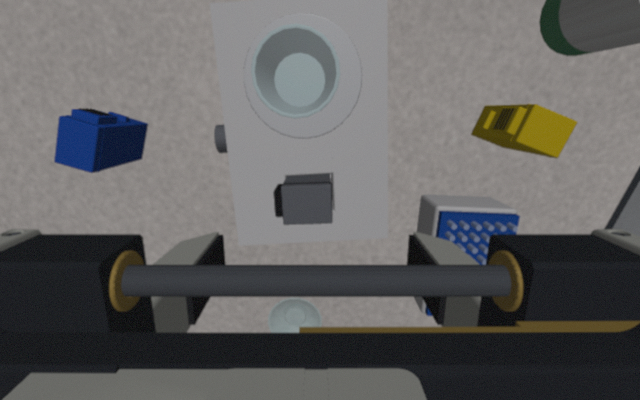

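The grey pack at (305,200) has its black tab on the left at (279,200), which is the knob (-x) side. The blue pack (100,135) and the yellow one (520,130) are decoys. I'll descend onto the grey one.

Request:
servo_tool(
  increments="-0.4 -1.05 -1 0 0 0.05 9.18;0 0 -2.5 0 0 0 9.18;0 0 -3 0 0 0 9.18;0 0 -3 0 0 0 9.18;0 0 -2.5 0 0 0 9.18;0 0 -1.5 0 0 0 9.18;0 0 -1.2 0 0 0 9.18;0 0 -0.7 0 0 0 9.18;0 0 0 0 0 0 9.18;0 0 0 0 0 0 9.18",
)

```text
time_s: 3.75
position: [0.5945, 0.1716, 0.0736]
eef_rot: [0.0, 0.568, 0.823, 0.001]
ft_force: [0.8, -0.7, -0.2]
finger_gap: 0.0918
finger_force: 0.0
```

Run:
```python
from h import *
np.set_printoptions(precision=4,suppress=True)
o=state()
p=arm.get_image('wrist');save(p,'w2.png')
```

```text
t 3.75 pos [0.5945 0.1716 0.0736] yawY 20.747844442729598 z [ 0.0014  0.0005 -1.    ] F [ 0.7605 -0.6587 -0.2213] gap 0.0917948622838704 0.0
```

View pics/w2.png

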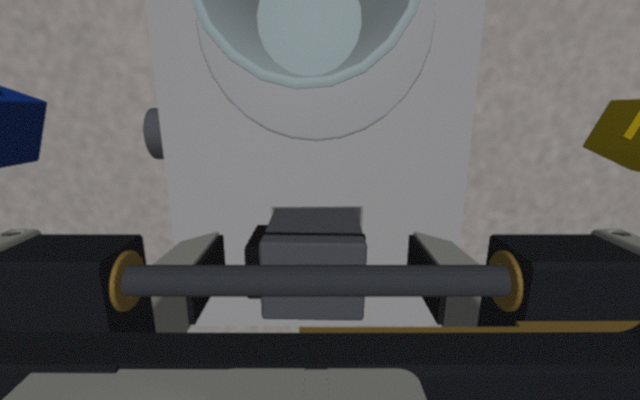

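The pack (cols 263–365) sits centred between the fingers, with the tab facing the left finger. Closing now.

Request:
servo_tool(
  increments="-0.1 0.15 -0.25 0 0 0 9;0 0 0 0 0 0 6;0 0 0 0 0 0 5.2;0 0 0 0 0 0 4.8;0 0 0 0 0 0 4.5;0 0 0 0 0 0 4;0 0 0 0 0 0 4;0 0 0 0 0 0 4;0 0 0 0 0 0 4",
)

```text
time_s: 4.7
position: [0.5934, 0.1728, 0.0711]
eef_rot: [0.0, 0.568, 0.823, 0.0]
ft_force: [-1.4, -1.2, 6.5]
finger_gap: 0.0424
finger_force: 30.0
```

Request:
servo_tool(
  increments="0 0 0.3 0 0 0 4;0 0 0.5 0 0 0 4;0 0 0.8 0 0 0 4;0 0 1 0 0 0 4",
)

```text
time_s: 5.1
position: [0.5926, 0.1729, 0.0961]
eef_rot: [-0.0, 0.568, 0.823, -0.0]
ft_force: [0.6, 0.4, -3.2]
finger_gap: 0.0419
finger_force: 30.0
```

Request:
servo_tool(
  increments="0 0 2 0 0 0 4;0 0 3 0 0 0 4;0 0 3.5 0 0 0 4;-0.4 -1.5 2.5 0 0 -0.04 4;-0.7 -2.8 1.4 0 0 -0.04 4;-0.8 -3.8 0 0 0 -0.05 4;-0.8 -4 0 0 0 -0.05 4;-0.8 -4 0 0 0 -0.05 4;-0.8 -4 0 0 0 -0.05 4;-0.8 -4 0 0 0 -0.05 4;-0.8 -4 0 0 0 -0.05 4;-0.8 -4 0 0 0 -0.05 4;-0.8 -4 0 0 0 -0.05 4;-0.8 -4 0 0 0 -0.05 4;-0.8 -3.7 0 0 0 -0.05 4;-0.7 -2.8 0 0 0 -0.04 4;-0.4 -1.5 0 0 0 -0.03 4;0 -0.7 0 0 0 0 4;0 0 0 0 0 0 4;0 0 0 0 0 0 4",
)

```text
time_s: 7.1
position: [0.4917, -0.313, 0.2201]
eef_rot: [-0.001, 0.8, 0.6, 0.001]
ft_force: [-0.6, 1.6, -3.3]
finger_gap: 0.0422
finger_force: 30.0
```

Run:
```python
from h import *
np.set_printoptions(precision=4,suppress=True)
o=state();print(o['joint_pos'])
p=arm.get_image('wrist');save(p,'w3.png');C=cloud(p,o)
Z=C[...,2]
near=np.hypot(C[...,0]-.514,C[...,1]+.222)<.085
g=near&(abs(Z-.065)<.005)
P=C[g][:,:2].astype(np.float32);print(g.sum(),cv2.minAreaRect(P),np.median(Z[g]))
for q in['charger_well','charger']:
    for d in arm.mark_of(q,p)[:2]: print(q,d['score'],d['at'],onz(p,d['at'],.065,o))
```

```text
t 7.1 pos [ 0.4917 -0.313   0.2201] yawY -16.325510802674977 z [ 0.0001  0.0016 -1.    ] F [-0.5991  1.6428 -3.3198] gap 0.04215253630111426 29.960299618542194
[ 0.367   0.3578  0.1946  1.7487 -0.0801  1.0435  0.3051]
11522 ((0.5141112804412842, -0.22160989046096802), (0.09046588093042374, 0.11034181714057922), 76.20703125) 0.06544033275064776
charger_well 0.59 [302.9, 80.0] [[ 0.5092 -0.219   0.065 ]]
charger 0.77 [305.9, 79.1] [[ 0.5119 -0.219   0.065 ]]
```

View pics/w3.png

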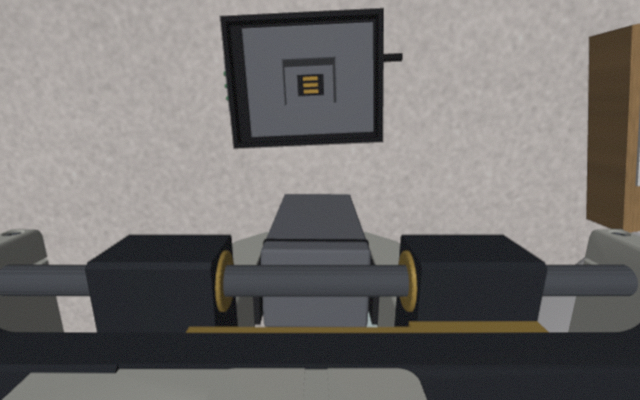

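The charger block is fully visible, with the well mouth at about cols 283–336 from row 58. The held pack is at cols 265–365. I'll measure the well centre and the offset of the held pack.

Run:
```python
from h import *
np.set_printoptions(precision=4,suppress=True)
o=state()
p=arm.get_image('wrist');C=cloud(p,o);Z=C[...,2]
a=np.radians(-13.8);ax=np.array([np.cos(a),np.sin(a)]);ay=np.array([-ax[1],ax[0]])
c=np.array([.5141,-.2216])
uv=np.array([[283,58],[336,58],[284,104],[336,102]]);W=onz(p,uv,.065,o)[:,:2]-c
print('mouth corners in block axes mm',1e3*np.c_[W@ax,W@ay])
rows=np.array([65,75,85,95])
g=cv2.cvtColor(p['frame'],cv2.COLOR_RGB2GRAY)
print('row80',g[80,270:350]);print('col290',g[40:125,291])
h=Z.copy()
b=np.radians(-16.33);bx=np.array([np.cos(b),np.sin(b)]);by=np.array([-bx[1],bx[0]])
D=C[...,:2]-np.array(o['position'][:2])
X=D@bx;Y=D@by
m=(abs(X)<.05)&(abs(Y)<.05)&(abs(Z-.259)<.006)
print(m.sum(),np.nanmedian(Z[m]) if m.any() else 0)
print('top x',np.percentile(X[m],[1,5,50,95,99]),'y',np.percentile(Y[m],[1,5,50,95,99]),cv2.minAreaRect(C[m][:,:2].astype(np.float32)))
m=(abs(X)<.05)&(Y>.0)&(Y<.04)&(Z>.16)&(Z<.25)
print('front Y',np.percentile(Y[m],[5,50,95]), 'Z',np.percentile(Z[m],[1,50,99]),'X',np.percentile(X[m],[1,99]))
f=m&(Y>.012)&(Y<.025)&(Z<.2); print('lower front X',np.percentile(X[f],[1,99]),'Y',np.median(Y[f]),'zmin',np.percentile(Z[f],[0.5]))
f=m&(Y>.012)&(Y<.025)&(Z>.2); print('upper front X',np.percentile(X[f],[1,99]),'Y',np.median(Y[f]))
```

```text
t 7.25 pos [ 0.4916 -0.3133  0.2201] yawY -16.328691015274774 z [ 0.0001  0.001  -1.    ] F [-0.8035 -0.2872 -3.1735] gap 0.04188750130713649 29.960217252373695
mouth corners in block axes mm [[-21.637   19.6129]
 [ 23.9139  17.6249]
 [-23.3298 -18.4872]
 [ 22.8777 -18.7901]]
row80 [94 95 96 95 94 99 95 94 94 95 95 97 88 73 65 85 96 97 96 96 97 95 95 96
 95 96 92 67 39 33 32 35 43 62 68 65 63 62 59 60 53 53 51 50 51 48 44 41
 37 34 34 34 41 66 88 97 97 97 95 96 96 94 86 68 59 72 86 96 96 96 95 95
 98 95 97 95 96 96 97 95]
col290 [96 97 97 95 97 97 94 98 94 95 96 96 96 96 97 97 94 91 77 57 48 50 49 51
 49 60 77 93 96 94 96 96 95 95 97 97 96 98 97 94 95 95 96 97 95 99 94 93
 93 95 96 96 96 95 96 96 97 96 95 96 95 96 92 96 96 97 97 94 93 97 95 95
 94 93 95 94 95 95 94 95 95 96 95 94 95]
5902 0.26017196020203043
top x [-0.0258 -0.0185  0.0013  0.0212  0.0289] y [-0.0141 -0.0128 -0.0019  0.0191  0.0193] ((0.4935482144355774, -0.31149500608444214), (0.034945063292980194, 0.06594499945640564), 73.21190643310547)
front Y [0.0115 0.0189 0.0193] Z [0.1728 0.23   0.2497] X [-0.0333  0.0363]
lower front X [-0.0181  0.0221] Y 0.018963720446786198 zmin [0.1714]
upper front X [-0.0247  0.0294] Y 0.018970871464960726
```

Request:
servo_tool(
  increments="0.5 2 -0.5 0 0 0.045 4;0.8 3.3 -2 0 0 0 4;0.6 2.7 -2.5 0 0 0 4;0.2 1.05 -2 0 0 0 4;0 0 -1.2 0 0 0 4;0 0 -0.5 0 0 0 4;0 0 0 0 0 0 4;0 0 0 0 0 0 4;0 0 0 0 0 0 4",
)

```text
time_s: 8.2
position: [0.5124, -0.226, 0.1343]
eef_rot: [0.001, 0.788, 0.616, 0.0]
ft_force: [0.1, 0.8, -2.8]
finger_gap: 0.0425
finger_force: 30.0
```

Run:
```python
from h import *
np.set_printoptions(precision=4,suppress=True)
o=state()
p=arm.get_image('wrist');save(p,'w4.png');C=cloud(p,o);Z=C[...,2]
g=(np.hypot(C[...,0]-.514,C[...,1]+.222)<.09)&(abs(Z-.065)<.005)
print(g.sum(),cv2.minAreaRect(C[g][:,:2].astype(np.float32)))
a=np.radians(-13.8);ax=np.array([np.cos(a),np.sin(a)]);ay=np.array([-ax[1],ax[0]])
D=C[...,:2]-np.array([.5141,-.2216]);X=D@ax;Y=D@ay
f=(abs(X)<.04)&(Y>.01)&(Y<.03)&(Z>.082)&(Z<.12);print('lower front X',f.sum(),np.percentile(X[f],[0.5,2,98,99.5]),'Y',np.median(Y[f]))
print('block X',np.percentile(X[g],[.5,99.5]),'Y',np.percentile(Y[g],[.5,99.5]))
```

```text
t 8.2 pos [ 0.5124 -0.226   0.1343] yawY -14.00511478120729 z [ 0.0018 -0.001  -1.    ] F [ 0.1078  0.7861 -2.8471] gap 0.04248125033717491 29.959951378405094
10962 ((0.5166070461273193, -0.21181632578372955), (0.06990476697683334, 0.11040806770324707), 76.21051788330078)
lower front X 1113 [-0.0188 -0.0181  0.0211  0.0218] Y 0.014157355597196927
block X [-0.0545  0.0548] Y [-0.0218  0.0449]
```

View pics/w4.png

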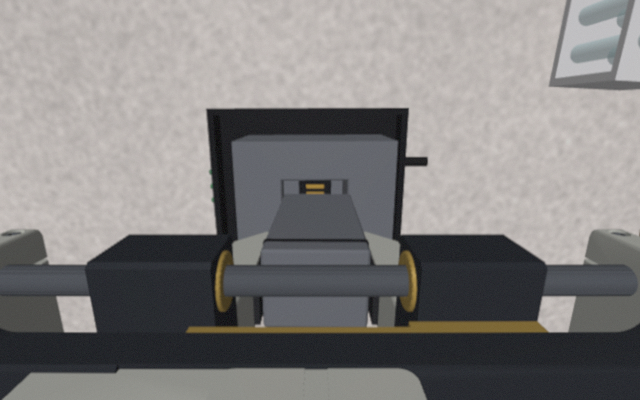

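The block's far edge is where predicted. The pack needs about -1.3 mm in x and +2.9 mm in y (charger axes). I'll correct and feel downwards.

Request:
servo_tool(
  increments="-0.05 0.3 -0.3 0 0 0 4;0 0 -0.5 0 0 0 4;0 0 0 0 0 0 4;0 0 -0.4 0 0 0 4;0 0 -0.4 0 0 0 4;0 0 -0.2 0 0 0 4;0 0 0 0 0 0 4",
)

```text
time_s: 8.95
position: [0.511, -0.2216, 0.1147]
eef_rot: [-0.0, 0.788, 0.616, -0.0]
ft_force: [0.8, 0.7, -2.3]
finger_gap: 0.0419
finger_force: 30.0
```

Request:
servo_tool(
  increments="0 0 -0.2 0 0 0 4;0 0 -0.2 0 0 0 4;0 0 -0.1 0 0 0 4",
)

```text
time_s: 9.25
position: [0.5113, -0.2217, 0.11]
eef_rot: [-0.0, 0.788, 0.616, -0.0]
ft_force: [-1.0, -0.3, -3.8]
finger_gap: 0.0421
finger_force: 30.0
```

Request:
servo_tool(
  increments="0 0 -0.4 0 0 0 4;0 0 -0.4 0 0 0 4;0 0 -0.4 0 0 0 4;0 0 -0.4 0 0 0 4",
)

```text
time_s: 9.65
position: [0.5112, -0.2216, 0.0938]
eef_rot: [-0.0, 0.788, 0.616, -0.0]
ft_force: [-0.1, 0.5, -3.7]
finger_gap: 0.0421
finger_force: 30.0
```

Request:
servo_tool(
  increments="0 0 -0.4 0 0 0 4;0 0 -0.4 0 0 0 4;0 0 -0.3 0 0 0 4",
)

```text
time_s: 9.95
position: [0.5112, -0.2216, 0.0827]
eef_rot: [-0.0, 0.788, 0.616, -0.0]
ft_force: [0.1, 0.1, -2.6]
finger_gap: 0.0421
finger_force: 30.0
```

Request:
servo_tool(
  increments="0 0 -0.3 0 0 0 4;0 0 -0.3 0 0 0 4;0 0 -0.3 0 0 0 4;0 0 0 0 0 0 4",
)

```text
time_s: 10.35
position: [0.5115, -0.2218, 0.0746]
eef_rot: [0.0, 0.788, 0.616, 0.0]
ft_force: [-2.2, 1.3, 3.7]
finger_gap: 0.0422
finger_force: 30.0
```

Request:
servo_tool(
  increments="0 0 -0.1 0 0 0 4;0 0 -0.1 0 0 0 4;0 0 0 0 0 0 4",
)

```text
time_s: 10.65
position: [0.5115, -0.2218, 0.0726]
eef_rot: [0.0, 0.788, 0.616, 0.0]
ft_force: [-2.6, 1.4, 5.8]
finger_gap: 0.0421
finger_force: 30.0
```

Request:
servo_tool(
  increments="0 0 -0.1 0 0 0 4;0 0 -0.1 0 0 0 4;0 0 0 0 0 0 4;0 0 0 0 0 0 6;0 0 0 0 0 0 9;0 0 0 0 0 0 9;0 0 0 0 0 0 9;0 0 0 0 0 0 9",
)

```text
time_s: 11.45
position: [0.5114, -0.2217, 0.0701]
eef_rot: [0.0, 0.788, 0.616, 0.0]
ft_force: [0.4, 0.5, 0.6]
finger_gap: 0.0774
finger_force: 0.0
```

Request:
servo_tool(
  increments="0 0 1.5 0 0 0 9;0 0 3 0 0 0 9;0 0 3 0 0 0 6;0 0 2 0 0 0 2;0 0 0 0 0 0 0;0 0 0 0 0 0 0;0 0 0 0 0 0 0;0 0 0 0 0 0 0",
)

```text
time_s: 12.25
position: [0.5105, -0.2214, 0.1642]
eef_rot: [-0.001, 0.788, 0.616, -0.001]
ft_force: [0.2, -0.5, 0.3]
finger_gap: 0.0465
finger_force: 0.0
```

Run:
```python
from h import *
np.set_printoptions(precision=4,suppress=True)
o=state()
a=np.radians(-13.8);ax=np.array([np.cos(a),np.sin(a)]);ay=np.array([-ax[1],ax[0]])
for n in('wrist','top'):
    p=arm.get_image(n);C=cloud(p,o);Z=C[...,2]
    D=C[...,:2]-np.array([.5141,-.2216]);X=D@ax;Y=D@ay
    m=(abs(X)<.05)&(abs(Y)<.04)&(Z>.095)&(Z<.13)
    print(n,m.sum())
    if m.any(): print('top z',np.percentile(Z[m],[5,50,95]),'X',np.percentile(X[m],[1,99]),'Y',np.percentile(Y[m],[1,99]))
```

```text
t 12.25 pos [ 0.5105 -0.2214  0.1642] yawY -13.922003568505344 z [-0.002   0.0007 -1.    ] F [ 0.21   -0.4932  0.265 ] gap 0.046493525519124515 0.0
wrist 3839
top z [0.1042 0.1138 0.115 ] X [-0.0235  0.0222] Y [-0.0148  0.0183]
top 23
top z [0.0968 0.1114 0.1165] X [-0.0162  0.0212] Y [0.0139 0.0182]
```

Request:
servo_tool(
  increments="0.15 0.05 -1 0 0 0 0;0 0 -1.5 0 0 0 0;0 0 -1.2 0 0 0 0;0 0 -0.8 0 0 0 0;0 0 0 0 0 0 0;0 0 0 0 0 0 0",
)

```text
time_s: 12.95
position: [0.5128, -0.2212, 0.12]
eef_rot: [-0.0, 0.788, 0.616, -0.0]
ft_force: [-0.6, 0.0, -0.2]
finger_gap: 0.0003
finger_force: 0.0
```

Request:
servo_tool(
  increments="0 0 -0.2 0 0 0 0;0 0 -0.1 0 0 0 0;0 0 0 0 0 0 0",
)

```text
time_s: 13.25
position: [0.513, -0.2212, 0.1175]
eef_rot: [0.0, 0.788, 0.616, 0.0]
ft_force: [0.1, 0.2, 0.1]
finger_gap: 0.0002
finger_force: 0.0
```

Request:
servo_tool(
  increments="0 0 -0.15 0 0 0 0;0 0 -0.15 0 0 0 0;0 0 0 0 0 0 0",
)

```text
time_s: 13.55
position: [0.5127, -0.2211, 0.1141]
eef_rot: [-0.0, 0.788, 0.616, -0.0]
ft_force: [0.8, -0.1, 0.6]
finger_gap: 0.0003
finger_force: 0.0
```

Request:
servo_tool(
  increments="0 0 -0.1 0 0 0 0;0 0 -0.1 0 0 0 0;0 0 0 0 0 0 0",
)

```text
time_s: 13.85
position: [0.5129, -0.2213, 0.1137]
eef_rot: [0.0, 0.788, 0.616, 0.0]
ft_force: [-4.5, 2.4, 12.6]
finger_gap: 0.0002
finger_force: 6.0
```

Request:
servo_tool(
  increments="0 0 -0.1 0 0 0 0;0 0 0 0 0 0 0",
)

```text
time_s: 14.05
position: [0.5129, -0.2214, 0.1132]
eef_rot: [0.0, 0.788, 0.616, 0.0]
ft_force: [-5.2, 2.4, 15.2]
finger_gap: 0.0004
finger_force: 7.9
```

Request:
servo_tool(
  increments="0 0 -0.1 0 0 0 0;0 0 -0.1 0 0 0 0;0 0 0 0 0 0 0",
)

```text
time_s: 14.35
position: [0.5128, -0.2215, 0.1115]
eef_rot: [0.0, 0.788, 0.616, 0.0]
ft_force: [-6.0, 2.5, 18.4]
finger_gap: 0.0003
finger_force: 9.1
```

Request:
servo_tool(
  increments="0 0 -0.1 0 0 0 0;0 0 -0.1 0 0 0 0;0 0 0 0 0 0 0",
)

```text
time_s: 14.65
position: [0.5128, -0.2213, 0.1087]
eef_rot: [0.0, 0.788, 0.616, 0.0]
ft_force: [-3.0, 1.3, 10.3]
finger_gap: 0.0006
finger_force: 5.3
```

The force dropped from 18 N to 10 N past the home depth, so the tab has probably snapped in. I'll retreat and check.

Request:
servo_tool(
  increments="0 0 0.5 0 0 0 0;0 0 1.5 0 0 0 0;0 0 3 0 0 0 0;0 0 2 0 0 0 0;0 0 0 0 0 0 0;0 0 0 0 0 0 0",
)

```text
time_s: 15.25
position: [0.513, -0.2212, 0.1774]
eef_rot: [0.0, 0.788, 0.616, 0.0]
ft_force: [-0.3, -0.2, -0.3]
finger_gap: 0.0005
finger_force: 0.0
```

Run:
```python
from h import *
np.set_printoptions(precision=4,suppress=True)
o=state()
a=np.radians(-13.8);ax=np.array([np.cos(a),np.sin(a)]);ay=np.array([-ax[1],ax[0]])
p=arm.get_image('wrist');save(p,'w5.png');C=cloud(p,o);Z=C[...,2]
D=C[...,:2]-np.array([.5141,-.2216]);X=D@ax;Y=D@ay
m=(abs(X)<.05)&(abs(Y)<.04)&(Z>.095)&(Z<.13)
print('top z',np.percentile(Z[m],[5,50,95]))
t=(X<-.022)&(X>-.04)&(abs(Y)<.012)&(Z>.075)&(Z<.106);print('tab',t.sum(),np.percentile(X[t],[1,5,50]) if t.any() else '')
b=(abs(X)<.05)&(abs(Y)<.045)&(abs(Z-.065)<.004);print('mouth z',np.median(Z[b]))
```

```text
t 15.25 pos [ 0.513  -0.2212  0.1774] yawY -13.918157019235075 z [ 0.0009 -0.0002 -1.    ] F [-0.2732 -0.1924 -0.3397] gap 0.0005405831673690858 0.0
top z [0.1024 0.1107 0.1119]
tab 239 [-0.0279 -0.0274 -0.0248]
mouth z 0.0655197815243076
```

View pics/w5.png

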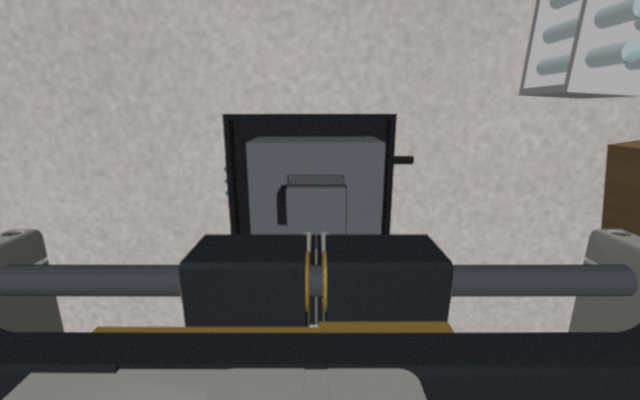

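The pack stays down: its top is at 0.1107 m against 0.110 m at home. The tab at (282,205) stands about 7 mm proud on the lamp side, and the robot is clear. Handing in.

```bash
python3 -c "
from rig import arm
print(arm.job_done())"
```

```text
the job is handed in; nothing more can be done
None
```

The job is handed in: the grey pack stands fully home in the charging cradle, its tab sprung out and caught on the lamp side and the robot clear of it; no verdict came back.

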